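# Load a balanced pair of tubes and lift the centrifuge insert level

### The arm

A 6-joint arm with a two-finger parallel gripper is mounted at the origin on a cart in front of the work surface, level with it; the furniture and walls round the work are solid. World frame = base frame: x ahead of the robot, y to its left, z up, the work surface at z = 0. Lengths are in m, angles in rad, forces in N, time in s.
With the tool pointing down it reaches from about 0.25 to 0.775 m from the base axis. Payload 4 kg.
Tool frame: the origin (TCP) lies on the centre line of the jaws, within the pads' length; the fingertips stand ahead of it and the grasp point (between the pads) lies 6 mm ahead of it (robot.nose_length is the z of the fingertips in the tool frame, in m); z points along the fingers, y is the line along which they close (so a half turn about z gives the same grasp; the last joint's range is limited). The gripper opens to 94 mm and grips with 3 to 60 N. Pads are 16 mm wide; open, the fingers measure 119 mm over their backs; the gripper's body (75 mm by 177 mm) begins 78 mm behind the grasp point.
Start: joints at [-0.103, 0.087, 1.371, -0, 1.684, -0.103], TCP at [0.55, -0, 0.231] pointing down, gripper open.
Joint ranges: [-3.1, 3.1], [-0.76, 2.03], [0.27, 2.55], [-1.08, 4.22], [0.17, 2.65], [-2.57, 2.57]. Speed limits (rad/s): [2.79, 2.79, 3.14, 3.14, 3.14, 3.14].

### API

Orientations are given as [roll, pitch, yaw] about the fixed x, y, z axes, in that order (R = Rz(yaw) Ry(pitch) Rx(roll)).
In Python, from bench import robot, imaging, sensors, workorder gives the robot as it stands (robot), with the cameras (imaging), the readings (sensors) and the job (workorder).
- The arm moves only by the tool tcp_steps, called after "Emit:" as name(argument=value, ...) on one line, values as JSON. Schema: {"type":"object","properties":{"increments":{"type":"object","properties":{"plan":{"type":"array","items":{"type":"array","items":{"type":"number"},"minItems":6,"maxItems":6},"minItems":1,"maxItems":12}},"additionalProperties":false,"required":["plan"]},"finger_gap":{"type":"number"},"only":{"type":"string"},"quiet":{"type":"boolean"},"lines":{"type":"string"}},"required":["increments"],"additionalProperties":false}. increments is an object whose key "plan" holds a list of rows, 1 to 12 of them, each of 6 numbers: dx, dy, dz in parts of the range, where 1.0 means 60 cm, then a rotation vector rx, ry, rz in parts of the range, where 1.0 means pi rad; each row is the pose to reach, as a shift and turn from the pose commanded when the call began, along the tool's axes at that moment; what a row does not reach only later rows make up. A row lasts 1/10 s, in which the tool goes at most 0.05 m and 0.15 rad, less where a joint would pass 70% of its speed; a pose out of reach is approached as far as the arm can. finger_gap is the finger opening in m, set as the call begins (left out keeps the last). The fingers move at their own pace and stop on an object; the grip force is fixed at half the most. Time passes only in rows, so rows that do not move let the fingers close. The tool returns the time, the measured TCP pose, the force, the opening and the grip force at its end. only (a regular expression) keeps the lines of the reply that match it, lines (a string "A,B") keeps lines A to B, and quiet returns only ok. A shift or turn number past 1, either way, is cut back to 1. Input that does not fit is refused with a message, and nothing moves.
- sensors.read_state(): the state, without advancing time (a new reading comes with each control period).
- imaging.read_camera(name): name is "scene" or "side" or "wrist"; returns a dict with "pixels" (480x640x3 uint8, red, green, blue), "fx", "fy", "cx", "cy" (pixels), "dist_coeffs" ([k1, k2, p1, p2, k3] as OpenCV has them; the pictures are not rectified), "world_from_camera" (4x4, takes a point from camera to world coordinates). Camera axes: x right, y up, looking along -z (the intrinsics and any distortion apply to the point x, -y, -z); pixel columns grow to the right and rows downward; lengths in m; the calibration is good to about 2 mm. A picture is of the moment at which its call begins. There is no depth.
- workorder.hand_in(): hands the job in; it is judged then, once.
The state is a dict: "clock": time; "joint_pos": joint angles; "dq": joint speeds; "tau": joint torques, N m; "position": TCP position; "eef_rot": TCP orientation; "force": force on the tool from outside, world axes, zero at the start; "torque": the same for the moment, N m; "grip_width": finger opening in m; "grasp_force": force on a finger pad.
Only numpy, scipy, OpenCV 4.12 (cv2) and the standard library are available. Lean on these libraries where they do the work, as an engineer would, in place of code of your own. Each camera call takes 0.05 s, during which the arm holds its last target. There are 200 camera calls.

### The job

Make up a balanced centrifuge load: take the two red-capped tubes out of the yellow rack and stand them, fully down, in two diagonally opposite wells of the blue tube insert, leaving the other tubes in the rack. Then lift the insert by its black bar grip straight up out of its stand and finish while holding it there, level and still, about 10 cm above the stand: do not put it down or let go. Keep the insert level all the way and leave the rack, the stand and everything else where they are.

Things in the scene. Friction and masses are not known exactly. Their poses are not given: they have to be found in the camera images.
- red_tube_1: capped plastic sample tube, red cap; 82 mm long overall, body 13 mm diameter, the cap is 16.4 mm in diameter and covers the top 18 mm. Origin: centre of the closed foot; z runs up the tube to the cap, so the cap lies 64 to 82 mm above the origin. 12 g. Starts upright in some hole of the yellow rack; to be moved.
- red_tube_2: capped plastic sample tube, red cap; 82 mm long overall, body 13 mm diameter, the cap is 16.4 mm in diameter and covers the top 18 mm. Origin: centre of the closed foot; z runs up the tube to the cap, so the cap lies 64 to 82 mm above the origin. 12 g. Starts upright in another hole of the yellow rack; to be moved.
- blue_tube_1: capped plastic sample tube, blue cap; 82 mm long overall, body 13 mm diameter, the cap is 16.4 mm in diameter and covers the top 18 mm. Origin: centre of the closed foot; z runs up the tube to the cap, so the cap lies 64 to 82 mm above the origin. 12 g. Stays in the yellow rack.
- blue_tube_2: capped plastic sample tube, blue cap; 82 mm long overall, body 13 mm diameter, the cap is 16.4 mm in diameter and covers the top 18 mm. Origin: centre of the closed foot; z runs up the tube to the cap, so the cap lies 64 to 82 mm above the origin. 12 g. Stays in the yellow rack.
- green_tube: capped plastic sample tube, green cap; 82 mm long overall, body 13 mm diameter, the cap is 16.4 mm in diameter and covers the top 18 mm. Origin: centre of the closed foot; z runs up the tube to the cap, so the cap lies 64 to 82 mm above the origin. 12 g. Stays in the yellow rack.
- tube_rack: loose yellow tube rack, 56 x 150 x 62 mm, long along its y; origin: centre of underside, z up; yaw within 0.35 rad of 0. Holes 18 (x) by 16 mm (y) in two rows x = -13, +13, at y = +-11, +-33, +-55 mm. Top plate z = 60, floor z = 4 mm, so caps at z = 68 to 86 mm. Tubes in one row stand 44 mm or more apart, the other row 26 mm off: pinch a cap along the rack's y.
- tube_insert: blue centrifuge tube insert: block 94 x 94 x 60 mm, four wells in its top, steel stem (12 mm dia.) in the middle with a black bar grip; 0.3 to 0.5 kg, balanced about the stem; loose, seated in its stand. Origin: centre of underside (at world z = 0.012 m when seated), z up; yaw within 0.45 rad of 0. Hold a tube's cap along the insert's x (parallel to the bar) to keep the fingers off the bar.
- insert_grip (a point): middle of the insert's black bar grip, 115 mm above the insert's underside, with the insert's axes: the bar is 44 mm long along x, 12 mm thick along y (pinch it along y) and spans 102 to 128 mm above the underside
- loading_stand: low grey loading stand, 128 x 128 mm, loose, 0.8 kg; origin: centre of underside, z up, parallel to the insert. The insert sits on its plate 12 mm above the worktop, between corner guides 20 mm high (tops at z = 32 mm) with 2 mm of play all round; it is free after a straight lift of 20 mm.
- timer: white lab timer beyond the stand, 66 x 66 x 19 mm, bystander. Origin: centre of the underside
- notepad: small notepad, 110 x 74 x 13 mm, bystander. Origin: centre of the underside
- tape_roll: roll of tape lying flat, 68 mm diameter, 19 mm high, bystander. Origin: centre of the underside
- well_1 (a point): centre of the mouth of well 1 of the insert, at x = +25.5, y = +25.5 mm, z = 60 mm in the insert's frame; round, 16 mm diameter, 3.5 mm lead-in chamfer (mouth 23 mm), 55 mm deep (floor 5 mm above the insert's underside; a tube fully down has its cap 69 to 87 mm above that underside); diagonal partner: well_4
- well_2 (a point): centre of the mouth of well 2 of the insert, at x = +25.5, y = -25.5 mm, z = 60 mm in the insert's frame; round, 16 mm diameter, 3.5 mm lead-in chamfer (mouth 23 mm), 55 mm deep (floor 5 mm above the insert's underside; a tube fully down has its cap 69 to 87 mm above that underside); diagonal partner: well_3
- well_3 (a point): centre of the mouth of well 3 of the insert, at x = -25.5, y = +25.5 mm, z = 60 mm in the insert's frame; round, 16 mm diameter, 3.5 mm lead-in chamfer (mouth 23 mm), 55 mm deep (floor 5 mm above the insert's underside; a tube fully down has its cap 69 to 87 mm above that underside); diagonal partner: well_2
- well_4 (a point): centre of the mouth of well 4 of the insert, at x = -25.5, y = -25.5 mm, z = 60 mm in the insert's frame; round, 16 mm diameter, 3.5 mm lead-in chamfer (mouth 23 mm), 55 mm deep (floor 5 mm above the insert's underside; a tube fully down has its cap 69 to 87 mm above that underside); diagonal partner: well_1

How it is judged:
By the outcome, as a careful person would: the job done as asked, in the order asked, and still so for the second after the job is handed in, while the arm keeps its last pose, push and grip.
It also fails if it takes over 67 s, if anything falls off the work surface, if the arm or the gripper's body presses on something with over 40 N, if the wrist force passes 120 N, or if a joint passes its speed limit or range.

## Working session

There is one attempt and no reset: what is moved stays moved. The work goes in short steps, Python scripts to look and compute and a tool call to move; the robot and the scene stay as the last step left them, time stands still between calls to the robot, and variables do not carry over. Pictures are saved under pics/ and viewed, at most 13 in all, crops included, and the job is handed in when it is done.

```bash
ls; mkdir -p pics; python3 - <<'E'
from bench import robot, imaging, sensors, workorder
import cv2,numpy as np
for n in("scene","side","wrist"):
    c=imaging.read_camera(n); cv2.imwrite(f"pics/{n}0.png",c["pixels"][:,:,::-1]); np.savez(f"pics/{n}0.npz",**c)
    print(n,c["fx"],c["cx"],c["cy"],c["dist_coeffs"],np.round(c["world_from_camera"],3).tolist())
print(sensors.read_state(),robot.nose_length)
E
```

```text
bench.py
pics
scene 624.7619157476568 322.3597508906584 235.15149194541803 [-0.15264369  0.          0.          0.          0.        ] [[-0.473, 0.542, -0.695, -0.207], [-0.881, -0.294, 0.37, 0.619], [-0.004, 0.787, 0.617, 0.772], [0.0, 0.0, 0.0, 1.0]]
side 476.44671020214065 320.59775206151903 243.24209248413436 [-0.09196758  0.          0.          0.          0.        ] [[0.862, 0.193, -0.468, 0.169], [-0.506, 0.305, -0.807, -0.473], [-0.013, 0.933, 0.361, 0.406], [0.0, 0.0, 0.0, 1.0]]
wrist 404.67451332856933 310.4321795652108 240.71368195262454 [0.01608905 0.         0.         0.         0.        ] [[1.0, -0.001, 0.003, 0.549], [0.0, 0.973, 0.231, 0.068], [-0.003, -0.231, 0.973, 0.384], [0.0, 0.0, 0.0, 1.0]]
{'clock': 0.15, 'joint_pos': array([-1.03072837e-01,  8.77893752e-02,  1.37187187e+00, -1.63137667e-05,
        1.68360339e+00, -1.03126691e-01]), 'dq': array([ 5.30547479e-04, -2.73860367e-03, -3.69899081e-03, -1.40447081e-03,
       -8.37086973e-05,  3.65368484e-04]), 'tau': array([ 1.24418581e-03, -3.40636396e+01, -3.02795255e+01,  7.18983379e-02,
        3.04441026e-02, -1.11468453e-04]), 'position': array([5.49628814e-01, 4.34092089e-05, 2.29588629e-01]), 'eef_rot': array([-3.13992789e+00, -1.55993476e-04,  1.57084823e+00]), 'force': array([-1.28560854,  0.21853762, -0.17880263]), 'torque': array([-0.01972925, -0.03755865, -0.06987578]), 'grasp_force': 0.0, 'grip_width': 0.094049138129885} 0.025
```

View pics/scene0.png

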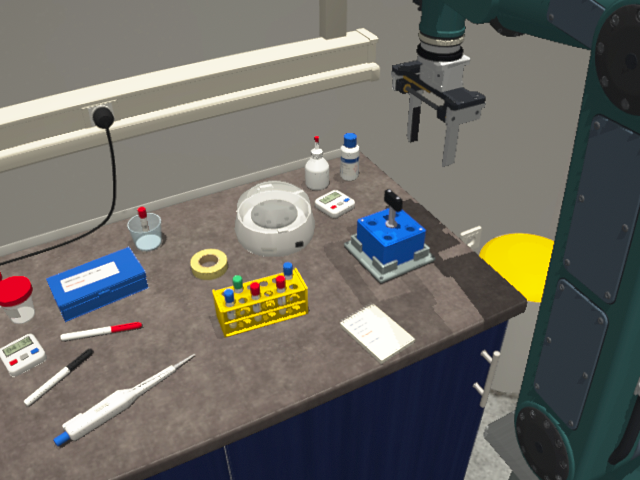

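View pics/side0.png

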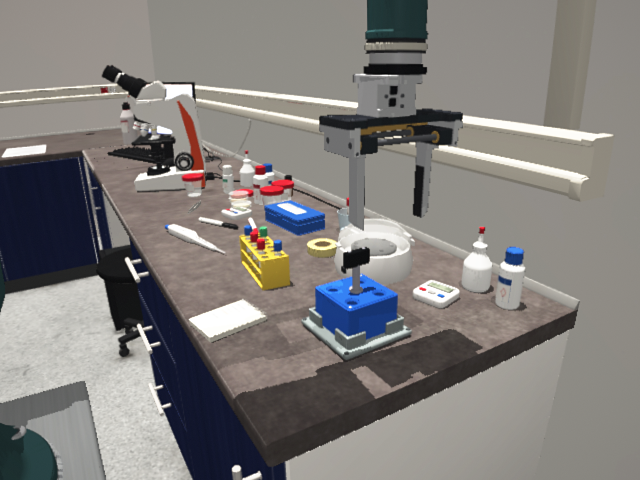

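View pics/wrist0.png

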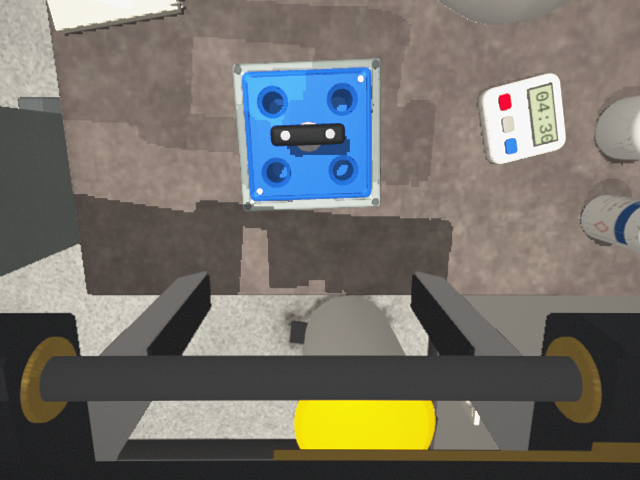

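The scene view shows red caps at about (255,288) and (281,281), blue at (229,297) and (288,268), and green at (238,281). The wrist view shows the insert at about (308,133), with wells at (272,101), (342,99), (277,172) and (343,170). The side view confirms this layout, and the timer sits to the right of the stand.

```bash
cat > h.py <<'E'
import cv2,numpy as np
from bench import robot, imaging, sensors, workorder
from scipy.spatial.transform import Rotation as R
def look(cam,name):
    c=imaging.read_camera(cam); cv2.imwrite(f"pics/{name}.png",c["pixels"][:,:,::-1]); np.savez(f"pics/{name}.npz",**c); return c
def load(name): return dict(np.load(f"pics/{name}.npz"))
def K(c): return np.array([[c["fx"],0,c["cx"]],[0,c["fy"],c["cy"]],[0,0,1.]])
def ray(c,uv,z):
    p=cv2.undistortPoints(np.array([[uv]],float),K(c),c["dist_coeffs"])[0,0]
    T=c["world_from_camera"]; d=T[:3,:3]@[p[0],-p[1],-1]; o=T[:3,3]
    return o+d*(z-o[2])/d[2]
def tool(target):  # world point -> shift in tool axes from current pose
    s=sensors.read_state(); return R.from_euler("xyz",s["eef_rot"]).inv().apply(np.array(target)-s["position"])
E
python3 - <<'E'
from h import *
c=load("scene0"); f=lambda a:np.round(a,4)
for n,p in dict(r1=(255,286),r2=(281,278),b1=(229,295),g=(238,279),b2=(288,266)).items(): print(n,f(ray(c,p,.082)))
c=load("wrist0")
for p in((272,101),(342,99),(277,172),(343,170)): print(f(ray(c,p,.072)))
for p in((285,135),(330,133)): print(f(ray(c,p,.140)))
print("timer",f(ray(c,(524,118),.019)),"insert corners",[f(ray(c,p,.072)) for p in((243,72),(370,69),(250,201),(373,196))])
E
```

```text
r1 [0.5046 0.3642 0.082 ]
r2 [0.5021 0.3185 0.082 ]
b1 [0.5049 0.4096 0.082 ]
g [0.5336 0.3823 0.082 ]
b2 [0.5239 0.2952 0.082 ]
[0.52   0.0992 0.072 ]
[0.5711 0.1005 0.072 ]
[0.5226 0.048  0.072 ]
[0.5728 0.0495 0.072 ]
[0.5335 0.0736 0.14  ]
[0.5597 0.0748 0.14  ]
timer [0.7313 0.0901 0.019 ] insert corners [array([0.4996, 0.1189, 0.072 ]), array([0.5908, 0.1208, 0.072 ]), array([0.5013, 0.0258, 0.072 ]), array([0.5963, 0.0297, 0.072 ])]
```

The manual's scale: shifts go in shares of 60 cm and turns go in shares of pi rad. Converting my numbers, 0.35 m / 0.6 = 0.5833, 0.05 m / 0.6 = 0.0833, -1.57 rad / 3.1416 = -0.4997.

Emit:
tcp_steps(increments={"plan":[[0.0333, 0, 0, 0, 0, -0.0414], [0.0833, 0, 0, 0, 0, -0.0859], [0.15, 0.0167, 0, 0, 0, -0.1305], [0.2167, 0.0167, 0, 0, 0, -0.1751], [0.2833, 0.0167, 0, 0, 0, -0.2196], [0.35, 0.0167, 0, 0, 0, -0.2642], [0.4167, 0.0167, 0, 0, 0, -0.3088], [0.4833, 0.0167, 0, 0, 0, -0.3533], [0.5333, 0.0167, 0, 0, 0, -0.3979], [0.5667, 0.0167, 0, 0, 0, -0.4456], [0.5833, 0.0167, 0, 0, 0, -0.487], [0.5833, 0.0167, 0, 0, 0, -0.4997]]})

```text
clock: 1.35
position: [0.5594, 0.3518, 0.2293]
eef_rot: [-3.141, -0.002, -3.137]
force: [-0.1, -0.1, 0.3]
grip_width: 0.0939
grasp_force: 0.0
```

Emit:
tcp_steps(increments={"plan":[[0, 0, 0, 0, 0, 0], [0, 0, 0, 0, 0, 0], [0, 0, 0, 0, 0, 0]]})

```text
clock: 1.65
position: [0.56, 0.3497, 0.2304]
eef_rot: [-3.141, -0.0, 3.14]
force: [-0.9, 0.7, 0.3]
grip_width: 0.0941
grasp_force: 0.0
```

```bash
python3 -c "
from h import *
look('wrist','w1')"
```

```text
(no output)
```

View pics/w1.png

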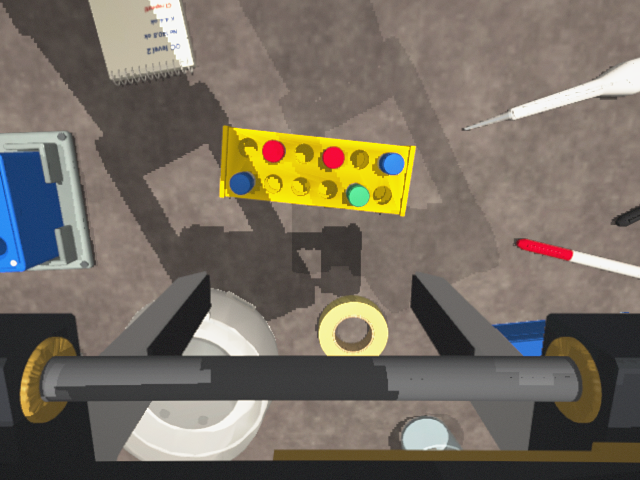

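The wrist view shows the red caps at (273,151) and (333,157). Blue is at (392,163) and (242,182), green at (358,195), and the rack is yawed slightly.

```bash
cat >> h.py <<'E'
def blob(c,uv,r=14):
    im=cv2.cvtColor(c["pixels"],cv2.COLOR_RGB2HSV).astype(int); u,v=uv; h0=im[v,u,0]
    d=np.abs(im[...,0]-h0); m=(np.minimum(d,180-d)<10)&(im[...,1]>110)
    y,x=np.nonzero(m[v-r:v+r+1,u-r:u+r+1]); k=cv2.minEnclosingCircle(np.stack([x+u-r,y+v-r],1).astype(np.float32))
    return (x.mean()+u-r,y.mean()+v-r),k
E
python3 - <<'E'
from h import *
c=load("w1"); P=[];Q=[]
for uv,l in (((273,151),(-13,-33)),((333,157),(-13,11)),((392,163),(-13,55)),((242,182),(13,-55)),((358,195),(13,33))):
    b,k=blob(c,uv); w=ray(c,b,.084); P.append(w[:2]);Q.append(l); print(np.round(b,1),np.round(k[1],1),np.round(w,4))
P=np.array(P);Q=np.array(Q)/1000
M,_=cv2.estimateAffinePartial2D(Q,P); print(M,np.arctan2(M[1,0],M[0,0]),np.hypot(*M[:,0]))
print("resid mm",((Q@M[:,:2].T+M[:,2])-P)*1e3)
print([np.round(ray(c,p,.06),4) for p in((226,127),(415,147),(406,215),(221,197))])
E
```

```text
[273.2 150.8] 11.1 [0.4967 0.3243 0.084 ]
[332.8 157.3] 10.8 [0.5013 0.3676 0.084 ]
[391.4 163.4] 12.0 [0.5058 0.4104 0.084 ]
[241.2 182.8] 11.7 [0.5197 0.3002 0.084 ]
[357.4 195.2] 11.2 [0.529  0.3862 0.084 ]
[[ 0.97808897  0.10484966  0.51280476]
 [-0.10484966  0.97808897  0.35533124]] -0.10679067594064327 0.983692777384346
resid mm [[-0.04718509  0.09868397]
 [-0.08683786 -0.14992686]
 [ 0.05019138  0.05387997]
 [ 0.07039855  0.00171684]
 [ 0.0133801  -0.00433953]]
[array([0.4791, 0.2862, 0.06  ]), array([0.4944, 0.433 , 0.06  ]), array([0.5481, 0.4288, 0.06  ]), array([0.5331, 0.2794, 0.06  ])]
```

Scaled: 0.08 m / 0.6 = 0.1333, 0.0625 m / 0.6 = 0.1042, 0.107 rad / 3.1416 = 0.0341.

Emit:
tcp_steps(increments={"plan":[[0.0333, -0.0167, 0.0167, 0, 0, 0.0127], [0.0667, -0.0333, 0.05, 0, 0, 0.0255], [0.1, -0.0433, 0.0833, 0, 0, 0.0341], [0.1042, -0.0433, 0.1167, 0, 0, 0.0341], [0.1042, -0.0433, 0.1333, 0, 0, 0.0341], [0.1042, -0.0433, 0.1333, 0, 0, 0.0341], [0.1042, -0.0433, 0.1333, 0, 0, 0.0341]]}, finger_gap=0.036)

```text
clock: 2.4
position: [0.4982, 0.3242, 0.1512]
eef_rot: [3.141, 0.001, 3.033]
force: [-0.4, 0.1, -0.0]
grip_width: 0.0413
grasp_force: 0.0
```

```bash
python3 -c "
from h import *
look('wrist','w2');print(sensors.read_state()['position'])
for n in ('scene','side'): look(n,n+'2')
a=load('scene2')['pixels'][215:345,190:350];b=load('side2')['pixels'][200:330,200:360]
cv2.imwrite('pics/c2.png',cv2.resize(np.hstack([a,b]),None,fx=2.5,fy=2.5)[:,:,::-1])"
```

```text
[0.49856489 0.32433554 0.15171681]
```

View pics/w2.png

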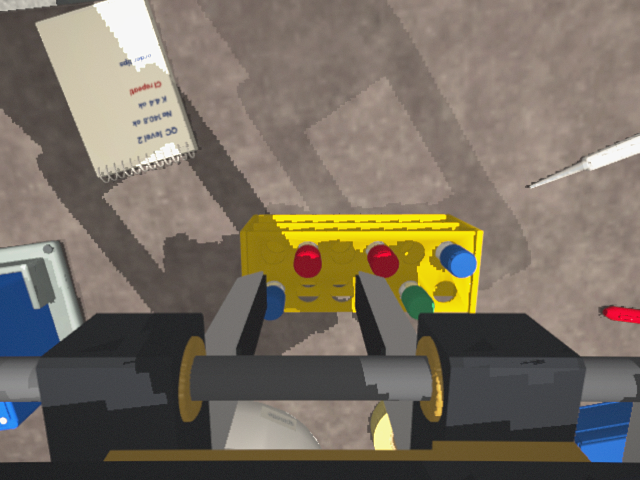

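Cap r1 is at (308,261) and sits centrally between the fingers, which are around u 265 and 357. I'll check its x position before descending.

```bash
python3 - <<'E'
from h import *
c=load("w2")
for uv in((308,262),(383,262)):
    b,k=blob(c,uv,20); im=c["pixels"].astype(int)
    col=[v for v in range(uv[1]-25,uv[1]+25) if im[v,uv[0],0]>1.8*im[v,uv[0],1]]
    print(b,k,col[0],col[-1],ray(c,(b[0],col[-1]),.086),ray(c,(b[0],col[0]),.068))
E
```

```text
(np.float64(307.2002743484225), np.float64(261.0727023319616)) ((307.5, 260.90625), 16.286867141723633) 245 277 [0.50378497 0.3232022  0.086     ] [0.48955359 0.32465071 0.068     ]
(np.float64(382.51447368421054), np.float64(260.8855263157895)) ((382.9551086425781, 260.27398681640625), 16.850650787353516) 245 276 [0.50781938 0.36588285 0.086     ] [0.49447707 0.36992347 0.068     ]
```

Scaled: 0.06 m / 0.6 = 0.1, 0.001 m / 0.6 = 0.0017.

Emit:
tcp_steps(increments={"plan":[[0.0017, 0, 0.0333, 0, 0, 0], [0.0017, 0, 0.0667, 0, 0, 0], [0.0017, 0, 0.0917, 0, 0, 0], [0.0017, 0, 0.1, 0, 0, 0], [0.0017, 0, 0.1, 0, 0, 0], [0.0017, 0, 0.1, 0, 0, 0]]})

```text
clock: 3.15
position: [0.4971, 0.3245, 0.0915]
eef_rot: [3.141, 0.001, 3.034]
force: [-0.0, 0.1, 0.5]
grip_width: 0.0359
grasp_force: 0.0
```

Emit:
tcp_steps(increments={"plan":[[0, 0, 0, 0, 0, 0], [0, 0, 0, 0, 0, 0], [0, 0, 0, 0, 0, 0], [0, 0, 0, 0, 0, 0], [0, 0, 0, 0, 0, 0], [0, 0, 0, 0, 0, 0]]}, finger_gap=0.01)

```text
clock: 3.75
position: [0.4969, 0.3244, 0.0912]
eef_rot: [3.141, 0.001, 3.034]
force: [-0.2, 0.9, 2.5]
grip_width: 0.0157
grasp_force: 30.0
```

Scaled: -0.12 m / 0.6 = -0.2, -0.11 m / 0.6 = -0.1833.

Emit:
tcp_steps(increments={"plan":[[0, 0, -0.0167, 0, 0, 0], [0, 0, -0.05, 0, 0, 0], [0, 0, -0.1, 0, 0, 0], [0, 0, -0.15, 0, 0, 0], [0, 0, -0.1833, 0, 0, 0], [0, 0, -0.2, 0, 0, 0], [0, 0, -0.2, 0, 0, 0]]})

```text
clock: 4.45
position: [0.4971, 0.3244, 0.2124]
eef_rot: [3.14, 0.003, 3.034]
force: [0.8, 0.7, -0.4]
grip_width: 0.0154
grasp_force: 30.0
```

Emit:
tcp_steps(increments={"plan":[[-0.0167, -0.0333, 0, 0, 0, 0.0318], [-0.0333, -0.0667, 0, 0, 0, 0.0764], [-0.05, -0.1, 0, 0, 0, 0.121], [-0.0667, -0.1417, 0, 0, 0, 0.1655], [-0.0833, -0.1833, 0, 0, 0, 0.2101], [-0.1, -0.225, 0, 0, 0, 0.2546], [-0.1167, -0.2667, 0, 0, 0, 0.2992], [-0.1333, -0.3, 0, 0, 0, 0.3438], [-0.15, -0.3333, 0, 0, 0, 0.3852], [-0.1625, -0.3517, 0, 0, 0, 0.4234], [-0.163, -0.3575, 0, 0, 0, 0.4542], [-0.163, -0.3575, 0, 0, 0, 0.4542]]})

```text
clock: 5.65
position: [0.57, 0.0995, 0.2083]
eef_rot: [-3.138, 0.0, 1.606]
force: [0.4, -0.1, 0.9]
grip_width: 0.0153
grasp_force: 30.0
```

Emit:
tcp_steps(increments={"plan":[[0, 0, 0, 0, 0, 0], [0, 0, 0, 0, 0, 0], [0, 0, 0, 0, 0, 0]]})

```text
clock: 5.95
position: [0.5704, 0.1008, 0.2102]
eef_rot: [-3.141, 0.0, 1.608]
force: [0.6, 0.1, -0.5]
grip_width: 0.0157
grasp_force: 30.0
```

```bash
python3 -c "
from h import *
look('wrist','w3')
for n in ('scene','side'): look(n,n+'3')
a=load('scene3')['pixels'][130:290,310:470];b=load('side3')['pixels'][190:350,270:430]
cv2.imwrite('pics/c3.png',cv2.resize(np.hstack([a,b]),None,fx=2.5,fy=2.5)[:,:,::-1])"
```

```text
(no output)
```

View pics/w3.png

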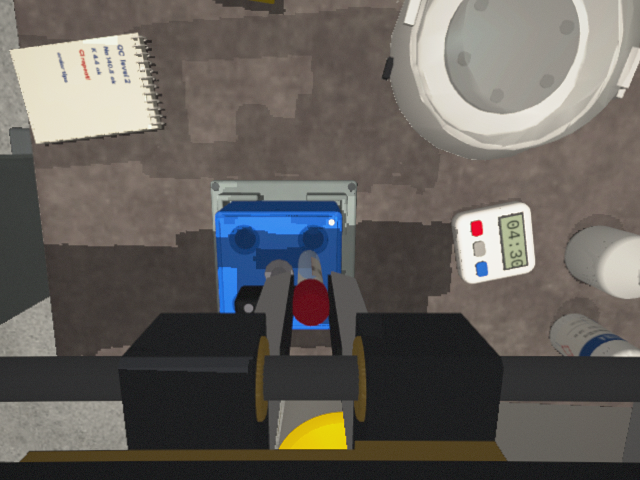

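View pics/c3.png

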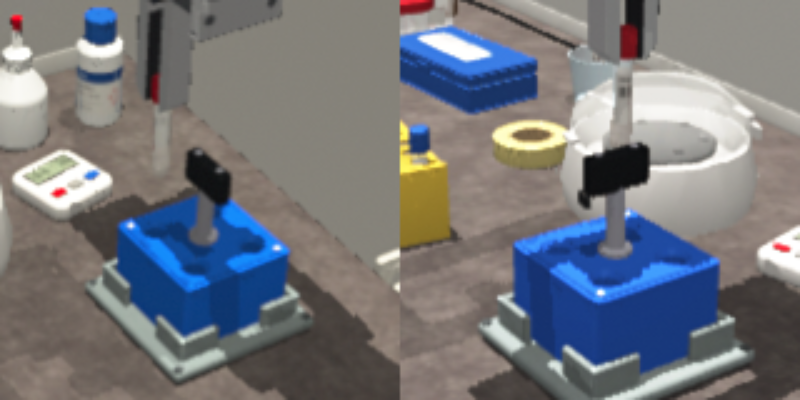

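The wells are at (245,238) and (314,238). The tube hangs straight with its foot near (309,255), and the bar end is at (250,300).

```bash
python3 -c "
from h import *
c=load('w3')
for p,z in (((245,238),.072),((314,238),.072),((309,257),.126),((250,307),.14)): print(p,np.round(ray(c,p,z),4))
c=load('scene3')
print(ray(c,(310+160/2.5,130+172/2.5),.124))
for p in((310+120/2.5,130+222/2.5),(310+287/2.5,130+245/2.5),(310+182/2.5,130+290/2.5)): print(ray(c,p,.072))
"
```

```text
(245, 238) [0.5207 0.0998 0.072 ]
(314, 238) [0.5719 0.1017 0.072 ]
(309, 257) [0.5684 0.1021 0.126 ]
(250, 307) [0.5345 0.0739 0.14  ]
[0.5729244  0.09631233 0.124     ]
[0.59378244 0.11589449 0.072     ]
[0.51031769 0.02165825 0.072     ]
[0.50295052 0.11865437 0.072     ]
```

Scaled: 0.075 m / 0.6 = 0.125, 0.05 m / 0.6 = 0.0833.

Emit:
tcp_steps(increments={"plan":[[0, 0.0017, 0.0333, 0, 0, 0], [0, 0.0017, 0.0667, 0, 0, 0], [0, 0.0017, 0.0833, 0, 0, 0], [0, 0.0017, 0.0917, 0, 0, 0], [0, 0.0017, 0.1, 0, 0, 0], [0, 0.0017, 0.1083, 0, 0, 0], [0, 0.0017, 0.1167, 0, 0, 0], [0, 0.0017, 0.125, 0, 0, 0], [0, 0.0017, 0.125, 0, 0, 0]]})

```text
clock: 7.0
position: [0.5715, 0.1004, 0.1346]
eef_rot: [-3.141, 0.0, 1.607]
force: [0.8, -0.0, -1.1]
grip_width: 0.0156
grasp_force: 30.0
```

```bash
python3 -c "
from h import *
for n in ('scene','side'): look(n,n+'4')
print(sensors.read_state()['force'])"
```

```text
[ 0.00104173  0.32699797 -0.93201608]
```

Scaled: 0.031 m / 0.6 = 0.0517, 0.03 m / 0.6 = 0.05.

Emit:
tcp_steps(increments={"plan":[[0, 0, 0.0133, 0, 0, 0], [0, 0, 0.0267, 0, 0, 0], [0, 0, 0.0367, 0, 0, 0], [0, 0, 0.045, 0, 0, 0], [0, 0, 0.05, 0, 0, 0], [0, 0, 0.0517, 0, 0, 0], [0, 0, 0.0517, 0, 0, 0]]})

```text
clock: 7.8
position: [0.5716, 0.1004, 0.1044]
eef_rot: [-3.141, 0.0, 1.607]
force: [0.6, 0.5, -0.1]
grip_width: 0.0154
grasp_force: 30.0
```

Scaled: -0.1 m / 0.6 = -0.1667, -0.09 m / 0.6 = -0.15.

Emit:
tcp_steps(increments={"plan":[[0, 0, 0.0017, 0, 0, 0], [0, 0, 0.0017, 0, 0, 0], [0, 0, 0.0017, 0, 0, 0], [0, 0, 0.0017, 0, 0, 0], [0, 0, -0.0167, 0, 0, 0], [0, 0, -0.05, 0, 0, 0], [0, 0, -0.1, 0, 0, 0], [0, 0, -0.15, 0, 0, 0], [0, 0, -0.1667, 0, 0, 0], [0, 0, -0.1667, 0, 0, 0]]}, finger_gap=0.036)

```text
clock: 8.8
position: [0.5728, 0.1005, 0.2073]
eef_rot: [3.136, -0.0, 1.607]
force: [-0.2, 0.8, -0.0]
grip_width: 0.0359
grasp_force: 0.0
```

Emit:
tcp_steps(increments={"plan":[[0.0333, 0, 0, 0, 0, -0.0318], [0.0667, -0.0167, 0, 0, 0, -0.0764], [0.1, -0.0333, 0, 0, 0, -0.121], [0.15, -0.05, 0, 0, 0, -0.1655], [0.2, -0.0667, 0, 0, 0, -0.2101], [0.25, -0.0833, 0, 0, 0, -0.2546], [0.3, -0.0917, 0, 0, 0, -0.2992], [0.35, -0.1, 0, 0, 0, -0.3438], [0.4, -0.1012, 0, 0, 0, -0.3852], [0.4333, -0.1012, 0, 0, 0, -0.4234], [0.4495, -0.1012, 0, 0, 0, -0.4542], [0.4495, -0.1012, 0, 0, 0, -0.4542]]})

```text
clock: 10.0
position: [0.5001, 0.3686, 0.2017]
eef_rot: [-3.139, -0.004, 3.036]
force: [-0.1, 0.3, -0.1]
grip_width: 0.0361
grasp_force: 0.0
```

Emit:
tcp_steps(increments={"plan":[[0, 0, 0.0167, 0, 0, 0], [0, 0, 0.05, 0, 0, 0], [0, 0, 0.0833, 0, 0, 0], [0, 0, 0.09, 0, 0, 0], [0, 0, 0.09, 0, 0, 0]]})

```text
clock: 10.5
position: [0.5007, 0.3665, 0.1487]
eef_rot: [-3.139, -0.003, 3.032]
force: [0.6, -0.5, -0.2]
grip_width: 0.0359
grasp_force: 0.0
```

```bash
python3 -c "
from h import *
c=look('wrist','w5')
for n in ('scene','side'): look(n,n+'5')
a=load('scene5')['pixels'][130:290,310:470];b=load('side5')['pixels'][190:350,270:430]
d=cv2.resize(np.hstack([a,b]),None,fx=2,fy=2)
cv2.imwrite('pics/c5.png',np.vstack([d[:,:,::-1],c['pixels'][190:470,:,::-1]]))"
```

```text
(no output)
```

View pics/c5.png

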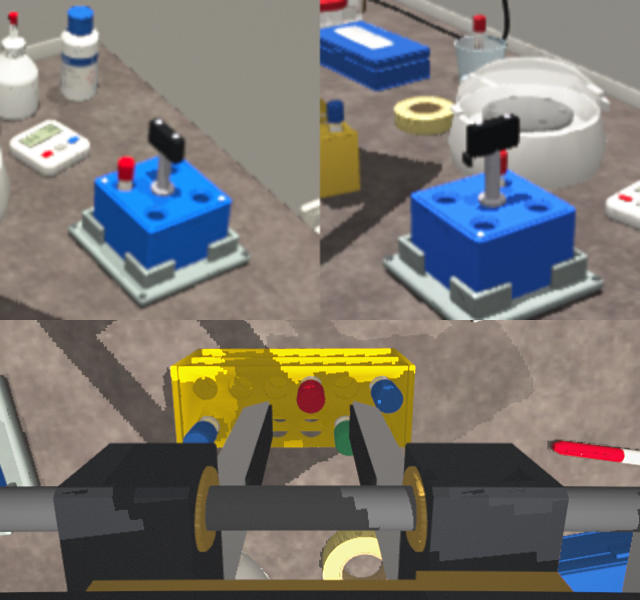

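Tube 1 is seated in well 1, with its cap low at (125,165) in the mosaic. Red cap 2 is centred between the fingers at (311,395).

Scaled: 0.06 m / 0.6 = 0.1, 0.055 m / 0.6 = 0.0917.

Emit:
tcp_steps(increments={"plan":[[0, 0, 0.0333, 0, 0, 0], [0, 0, 0.0667, 0, 0, 0], [0, 0, 0.0917, 0, 0, 0], [0, 0, 0.1, 0, 0, 0], [0, 0, 0.1, 0, 0, 0], [0, 0, 0.1, 0, 0, 0]]})

```text
clock: 11.25
position: [0.5019, 0.3681, 0.0916]
eef_rot: [3.141, 0.002, 3.034]
force: [0.3, -0.1, 0.2]
grip_width: 0.036
grasp_force: 0.0
```

Emit:
tcp_steps(increments={"plan":[[0, 0, 0, 0, 0, 0], [0, 0, 0, 0, 0, 0], [0, 0, 0, 0, 0, 0], [0, 0, 0, 0, 0, 0], [0, 0, 0, 0, 0, 0], [0, 0, 0, 0, 0, 0]]}, finger_gap=0.01)

```text
clock: 11.85
position: [0.5016, 0.368, 0.0912]
eef_rot: [3.141, 0.001, 3.034]
force: [-0.8, -0.3, 2.9]
grip_width: 0.0156
grasp_force: 30.0
```

Emit:
tcp_steps(increments={"plan":[[0, 0, -0.0167, 0, 0, 0], [0, 0, -0.05, 0, 0, 0], [0, 0, -0.1, 0, 0, 0], [0, 0, -0.15, 0, 0, 0], [0, 0, -0.2, 0, 0, 0], [0, 0, -0.25, 0, 0, 0], [0, 0, -0.275, 0, 0, 0], [0, 0, -0.2833, 0, 0, 0], [0, 0, -0.2833, 0, 0, 0]]})

```text
clock: 12.75
position: [0.5013, 0.3677, 0.2604]
eef_rot: [-3.142, 0.0, 3.034]
force: [0.1, -0.1, -0.7]
grip_width: 0.0158
grasp_force: 30.0
```

Scaled: -0.3158 m / 0.6 = -0.5263, -0.0556 m / 0.6 = -0.0927, 1.427 rad / 3.1416 = 0.4542.

Emit:
tcp_steps(increments={"plan":[[-0.0083, -0.0333, 0, 0, 0, 0.0318], [-0.0167, -0.0833, 0, 0, 0, 0.0764], [-0.025, -0.1333, 0, 0, 0, 0.121], [-0.0333, -0.1833, 0, 0, 0, 0.1655], [-0.0417, -0.2417, 0, 0, 0, 0.2101], [-0.05, -0.3, 0, 0, 0, 0.2546], [-0.0583, -0.3583, 0, 0, 0, 0.2992], [-0.0667, -0.4167, 0, 0, 0, 0.3438], [-0.075, -0.4667, 0, 0, 0, 0.3852], [-0.0833, -0.5, 0, 0, 0, 0.4234], [-0.0927, -0.52, 0, 0, 0, 0.4542], [-0.0927, -0.5263, 0, 0, 0, 0.4542]]})

```text
clock: 13.95
position: [0.522, 0.0464, 0.2579]
eef_rot: [-3.137, 0.0, 1.605]
force: [-0.2, -0.5, 0.2]
grip_width: 0.0157
grasp_force: 30.0
```

Emit:
tcp_steps(increments={"plan":[[0, 0, 0, 0, 0, 0], [0, 0, 0.0167, 0, 0, 0], [0, 0, 0.05, 0, 0, 0], [0, 0, 0.0833, 0, 0, 0], [0, 0, 0.1, 0, 0, 0], [0, 0, 0.1, 0, 0, 0], [0, 0, 0.1, 0, 0, 0]]})

```text
clock: 14.65
position: [0.5226, 0.0482, 0.2007]
eef_rot: [3.141, -0.0, 1.608]
force: [-0.7, -0.0, 0.0]
grip_width: 0.0157
grasp_force: 30.0
```

```bash
python3 -c "
from h import *
c=look('wrist','w6')
for n in ('scene','side'): look(n,n+'6')
a=load('scene6')['pixels'][130:290,310:470];b=load('side6')['pixels'][190:350,270:430]
d=cv2.resize(np.hstack([a,b]),None,fx=2,fy=2)
cv2.imwrite('pics/c6.png',np.vstack([d[:,:,::-1],c['pixels'][130:410,:,::-1]]))"
```

```text
(no output)
```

View pics/c6.png

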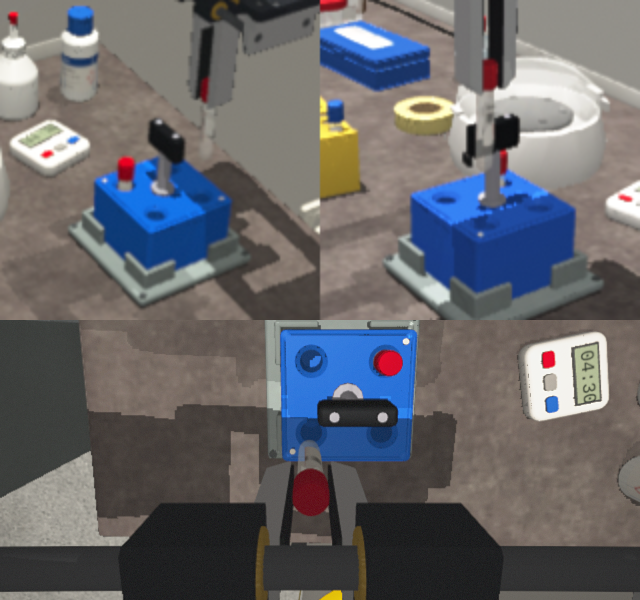

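Tube 1 is at (388,362). The second tube hangs over well 4, which is at about (312,432), and is clear of the bar.

Scaled: 0.065 m / 0.6 = 0.1083, 0.06 m / 0.6 = 0.1.

Emit:
tcp_steps(increments={"plan":[[0, 0, 0.025, 0, 0, 0], [0, 0, 0.05, 0, 0, 0], [0, 0, 0.06, 0, 0, 0], [0, 0, 0.07, 0, 0, 0], [0, 0, 0.08, 0, 0, 0], [0, 0, 0.09, 0, 0, 0], [0, 0, 0.1, 0, 0, 0], [0, 0, 0.1083, 0, 0, 0], [0, 0, 0.1083, 0, 0, 0]]})

```text
clock: 15.7
position: [0.5224, 0.0477, 0.1346]
eef_rot: [-3.141, 0.0, 1.607]
force: [0.6, -0.0, -0.5]
grip_width: 0.0157
grasp_force: 30.0
```

Scaled: 0.032 m / 0.6 = 0.0533, 0.031 m / 0.6 = 0.0517.

Emit:
tcp_steps(increments={"plan":[[0, 0, 0.0133, 0, 0, 0], [0, 0, 0.0267, 0, 0, 0], [0, 0, 0.0367, 0, 0, 0], [0, 0, 0.045, 0, 0, 0], [0, 0, 0.0517, 0, 0, 0], [0, 0, 0.0533, 0, 0, 0], [0, 0, 0.0533, 0, 0, 0]]})

```text
clock: 16.4
position: [0.5228, 0.0478, 0.1041]
eef_rot: [3.141, 0.0, 1.607]
force: [-0.3, -0.9, 3.7]
grip_width: 0.0154
grasp_force: 30.0
```

Scaled: -0.12 m / 0.6 = -0.2, -0.115 m / 0.6 = -0.1917.

Emit:
tcp_steps(increments={"plan":[[0, 0, 0, 0, 0, 0], [0, 0, 0, 0, 0, 0], [0, 0, 0, 0, 0, 0], [0, 0, 0, 0, 0, 0], [0, 0, -0.0167, 0, 0, 0], [0, 0, -0.05, 0, 0, 0], [0, 0, -0.1, 0, 0, 0], [0, 0, -0.15, 0, 0, 0], [0, 0, -0.1917, 0, 0, 0], [0, 0, -0.2, 0, 0, 0]]}, finger_gap=0.036)

```text
clock: 17.4
position: [0.5244, 0.0478, 0.2283]
eef_rot: [3.133, 0.0, 1.607]
force: [0.8, -0.1, -0.1]
grip_width: 0.0362
grasp_force: 0.0
```

Emit:
tcp_steps(increments={"plan":[[0, 0, 0, 0, 0, -0.0414], [0.0083, 0.0083, 0, 0, 0, -0.0859], [0.0167, 0.0167, 0, 0, 0, -0.1305], [0.025, 0.025, 0, 0, 0, -0.1751], [0.0333, 0.0333, 0, 0, 0, -0.2196], [0.0425, 0.0423, 0, 0, 0, -0.2642], [0.0425, 0.0423, 0, 0, 0, -0.3088], [0.0425, 0.0423, 0, 0, 0, -0.3533], [0.0425, 0.0423, 0, 0, 0, -0.3979], [0.0425, 0.0423, 0, 0, 0, -0.4425], [0.0425, 0.0423, 0, 0, 0, -0.4806], [0.0425, 0.0423, 0, 0, 0, -0.5001]]})

```text
clock: 18.6
position: [0.5466, 0.0742, 0.2222]
eef_rot: [-3.142, -0.002, -3.102]
force: [-1.1, 0.7, 0.7]
grip_width: 0.036
grasp_force: 0.0
```

Emit:
tcp_steps(increments={"plan":[[0, 0, 0, 0, 0, 0], [0, 0, 0, 0, 0, 0], [0, 0, 0, 0, 0, 0]]})

```text
clock: 18.9
position: [0.5469, 0.0742, 0.2231]
eef_rot: [3.142, -0.001, -3.106]
force: [0.0, 0.1, 0.4]
grip_width: 0.0359
grasp_force: 0.0
```

```bash
python3 -c "
from h import *
c=look('wrist','w7')
for n in ('scene','side'): look(n,n+'7')
a=load('scene7')['pixels'][130:290,310:470];b=load('side7')['pixels'][190:350,270:430]
d=cv2.resize(np.hstack([a,b]),None,fx=2,fy=2)
cv2.imwrite('pics/c7.png',np.vstack([d[:,:,::-1],c['pixels'][130:410,:,::-1]]))"
```

```text
(no output)
```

View pics/c7.png

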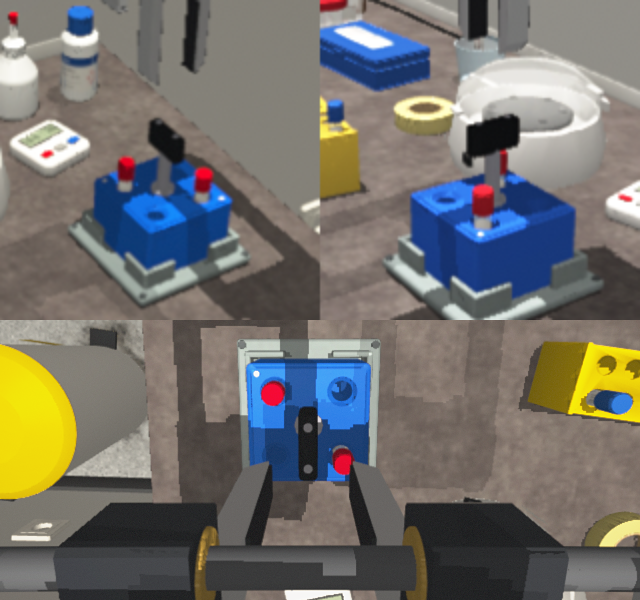

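Both red tubes are seated in diagonal wells 1 and 4. The bar at (308,443) is vertical in the image and centred between the fingers.

Scaled: 0.091 m / 0.6 = 0.1517, 0.086 m / 0.6 = 0.1433.

Emit:
tcp_steps(increments={"plan":[[0, 0, 0.025, 0, 0, 0], [0, 0, 0.0583, 0, 0, 0], [0, 0, 0.0917, 0, 0, 0], [0, 0, 0.125, 0, 0, 0], [0, 0, 0.1433, 0, 0, 0], [0, 0, 0.1517, 0, 0, 0], [0, 0, 0.1517, 0, 0, 0], [0, 0, 0.1517, 0, 0, 0]]})

```text
clock: 19.85
position: [0.5476, 0.0742, 0.1334]
eef_rot: [-3.142, 0.002, -3.105]
force: [-0.1, -0.3, 0.3]
grip_width: 0.0364
grasp_force: 0.0
```

Emit:
tcp_steps(increments={"plan":[[0, 0, 0, 0, 0, 0], [0, 0, 0, 0, 0, 0], [0, 0, 0, 0, 0, 0], [0, 0, 0, 0, 0, 0], [0, 0, 0, 0, 0, 0], [0, 0, 0, 0, 0, 0], [0, 0, 0, 0, 0, 0]]}, finger_gap=0.004)

```text
clock: 20.55
position: [0.5473, 0.0738, 0.1329]
eef_rot: [-3.141, 0.001, -3.106]
force: [0.1, -2.0, 2.3]
grip_width: 0.0119
grasp_force: 30.0
```

Scaled: -0.025 m / 0.6 = -0.0417, -0.022 m / 0.6 = -0.0367.

Emit:
tcp_steps(increments={"plan":[[0, 0, -0.0017, 0, 0, 0], [0, 0, -0.005, 0, 0, 0], [0, 0, -0.0083, 0, 0, 0], [0, 0, -0.0133, 0, 0, 0], [0, 0, -0.0183, 0, 0, 0], [0, 0, -0.0233, 0, 0, 0], [0, 0, -0.03, 0, 0, 0], [0, 0, -0.0367, 0, 0, 0], [0, 0, -0.0417, 0, 0, 0], [0, 0, -0.0417, 0, 0, 0]]})

```text
clock: 21.55
position: [0.5475, 0.0742, 0.1583]
eef_rot: [3.142, 0.002, -3.105]
force: [-0.5, -0.7, -2.8]
grip_width: 0.0115
grasp_force: 30.0
```

```bash
python3 -c "
from h import *
c=look('wrist','w8')
for n in ('scene','side'): look(n,n+'8')
a=load('scene8')['pixels'][130:290,310:470];b=load('side8')['pixels'][190:350,270:430]
d=cv2.resize(np.hstack([a,b]),None,fx=2.4,fy=2.4)
cv2.imwrite('pics/c8.png',d[:,:,::-1])
print(sensors.read_state()['force'],sensors.read_state()['torque'])"
```

```text
[-0.33612354 -0.08559256 -3.79199978] [ 0.12030945 -0.04190946 -0.00497788]
```

View pics/c8.png

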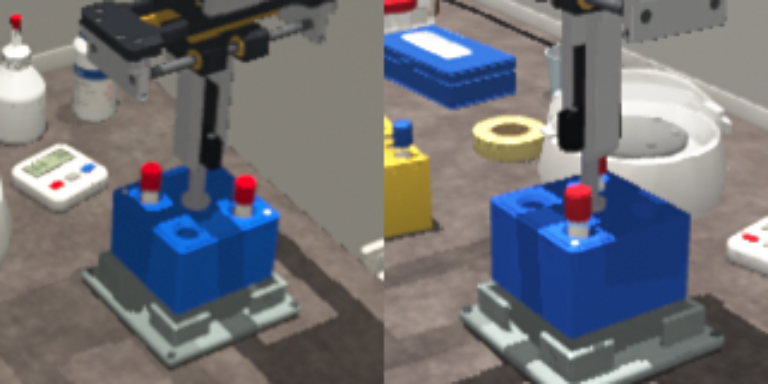

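The insert is up out of the stand, level, with the stand still in place. I'll raise it the remaining 75 mm.

Scaled: -0.075 m / 0.6 = -0.125, -0.074 m / 0.6 = -0.1233.

Emit:
tcp_steps(increments={"plan":[[0, 0, -0.0033, 0, 0, 0], [0, 0, -0.01, 0, 0, 0], [0, 0, -0.02, 0, 0, 0], [0, 0, -0.0333, 0, 0, 0], [0, 0, -0.05, 0, 0, 0], [0, 0, -0.0667, 0, 0, 0], [0, 0, -0.0833, 0, 0, 0], [0, 0, -0.1, 0, 0, 0], [0, 0, -0.1117, 0, 0, 0], [0, 0, -0.12, 0, 0, 0], [0, 0, -0.1233, 0, 0, 0], [0, 0, -0.125, 0, 0, 0]]})

```text
clock: 22.9
position: [0.547, 0.0742, 0.2325]
eef_rot: [-3.142, -0.0, -3.105]
force: [0.1, 0.4, -3.6]
grip_width: 0.012
grasp_force: 30.0
```

Emit:
tcp_steps(increments={"plan":[[0, 0, 0, 0, 0, 0], [0, 0, 0, 0, 0, 0], [0, 0, 0, 0, 0, 0], [0, 0, 0, 0, 0, 0], [0, 0, 0, 0, 0, 0], [0, 0, 0, 0, 0, 0], [0, 0, 0, 0, 0, 0], [0, 0, 0, 0, 0, 0]]})

```text
clock: 23.7
position: [0.5471, 0.0742, 0.2325]
eef_rot: [-3.142, 0.0, -3.105]
force: [0.5, -0.6, -3.6]
grip_width: 0.0116
grasp_force: 30.0
```

```bash
python3 -c "
from h import *
for n in ('scene','side'): look(n,n+'9')
a=load('scene9')['pixels'][90:330,210:470];b=load('side9')['pixels'][110:350,200:460]
d=cv2.resize(np.hstack([a,b]),None,fx=1.5,fy=1.5)
cv2.imwrite('pics/c9.png',d[:,:,::-1])
print(sensors.read_state()['force'],sensors.read_state()['dq'])"
```

```text
[-0.26931222 -0.52096777 -3.63424583] [ 2.13510406e-03  2.03465611e-04  6.94360014e-04 -4.49720699e-04
  7.55256679e-05 -5.46003885e-04]
```

View pics/c9.png

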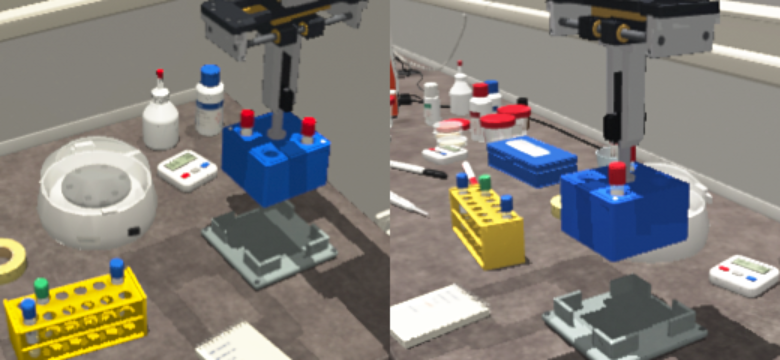

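The insert is held level and still about 10 cm up, with both red tubes in it and the rack and stand undisturbed.

```bash
python3 -c "
from bench import robot, imaging, sensors, workorder
print(workorder.hand_in())"
```

```text
the job is handed in; nothing more can be done
None
```

The job is handed in: both red tubes are fully down in diagonal wells 1 and 4, and the arm is holding the insert level and still about 10 cm above the stand, at about 24 s on the clock.

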